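Lean the cupping board on the drying tray

ROBOT

A 6-joint arm with a two-finger parallel gripper is mounted at the origin on the work surface. World frame = base frame: x ahead of the robot, y to its left, z up, the work surface at z = 0. Lengths are in m, angles in rad, forces in N, time in s.
With the tool pointing down it reaches from about 0.325 to 0.9 m from the base axis. Payload 3.5 kg.
Tool frame: the origin (TCP) lies at the very end of the fingers, on their centre line; the grasp point (between the pads) lies 19 mm behind it (ctrl.hold_point_z is the distance from the TCP to the grasp point, in m); z points along the fingers, y is the line along which they close (so a half turn about z gives the same grasp; the last joint's range is limited). The gripper opens to 85 mm and grips with 20 to 120 N. Pads are 22 mm wide; open, the fingers measure 114 mm over their backs; the gripper's body (76 mm by 85 mm) begins 54 mm behind the grasp point. The pads swing forward as they close: fully open they stand 13 mm farther back than shut.
Start: joints at [-1.291, 0.276, -0.026, 1.268, 0, 1.467], TCP at [0.233, -0.58, 0.2] pointing down, gripper open.
Joint ranges: [-3.12, 3.12], [-0.85, 1.88], [-1.08, 1.24], [-1.95, 2.15], [-1.57, 1.53], [-3.14, 3.14]. Speed limits (rad/s): [2.57, 2.57, 3.14, 3.14, 3.14, 3.14].

INTERFACE

Orientations are given as a rotation vector (axis times angle).
In Python, from bench import state, vision, ctrl gives the robot as it stands. The module is installed in compiled form; this text tells all that it offers.
- The arm moves only by the tool step_arm, never from a script. Its argument "series" is a list of rows, each an object with "delta_rot": the turn, a rotation vector about the world's x, y, z each as a share of 60 degrees, from -1 to 1, a list of three; "offset": the shift along the world's x, y, z each as a share of 300 mm, from -1 to 1, a list of three; "claw": the closure, from -1 (fully open) to 1 (shut), so that 0 is half open. In form: [{"delta_rot": [rx, ry, rz], "offset": [x, y, z], "claw": claw}, ...]. A call has exactly 10 rows; each row is the pose to reach, as a shift and turn from the pose commanded when the call began; what a row does not reach only later rows make up. A row lasts 1/10 s, in which the tool goes at most 50 mm and 8.59 degrees, less where a joint would pass 70% of its speed; a pose out of reach is approached as far as the arm can. A call with a number of a shift or a turn outside -1 to 1 is refused whole. A call with a gripper value outside its range is refused whole. The fingers move at their own pace and stop on an object; "grip_force" is the grip in N (left out, the last holds). Time passes only in rows, so rows that repeat a pose let the fingers close, or fill a call up. It gives the time, the measured TCP pose, the force, the opening and the grip force at its end, in the units of the state.
- state(): the state, without advancing time (a new reading comes with each control period).
- vision.camera(name): name is "side" or "top" or "wrist"; returns a dict with "img" (420x560x3 uint8, red, green, blue), "depth" (420x560 float32, m along the optical axis (not along the pixel's ray), 0 where there is no reading), "fx", "fy", "cx", "cy" (pixels), "rvec" (rotation vector, rad) and "tvec" (3), from world to camera coordinates, as OpenCV has them. Camera axes: x right, y down, z forward; pixel columns grow to the right and rows downward; lengths in m; the calibration is good to about 2 mm. A picture is of the moment at which its call begins.
- ctrl.close_job(): hands the job in; it is judged then, once.
The state is a dict: "t": time; "joint_positions": joint angles; "qvel": joint speeds; "effort": joint torques, N m; "position": TCP position; "orientation": TCP orientation; "ft_force": force on the tool from outside, world axes, zero at the start; "wrist_torque": the same for the moment, N m; "grip_width": finger opening in m; "gripper_force": force on a finger pad.
Only numpy, scipy, OpenCV 4.12 (cv2) and the standard library are available. Lean on these libraries where they do the work, as an engineer would, in place of code of your own. Each camera call takes 0.05 s, during which the arm holds its last target. There are 200 camera calls.

TASK

Take the long cupping board with the two wells out of the slanted caddy and lean it to dry against the low tiled wall of the drying tray, top end up, wells facing out, square to the wall and about in the middle of it, with its foot on the tray right up against the stop rail. Keep hold of it until, with its foot down at the tray's floor, you have felt it come up against the rail; then lay it gently back on the wall and let go. Do not ram it into the tray, and leave the other board, the bowls, tubes and spoon where they are.

Things in the scene. Friction and masses are not known exactly. Their poses are not given: they have to be found in the camera images.
- board: Wooden cupping board 195 x 110 x 14 mm, 0.15-0.3 kg, two round wells on one face. Origin: middle of its foot end; z: foot to top end, y: width, x: out of the wells' face (faces at x = +-7 mm). Starts in a caddy slot, foot down, wells up, top leaning 35 deg from vertical towards caddy -x; top 100 mm free. Draw it out along its z. Grip it near the top end, mid-width, across its thickness.
- small_board: Shorter plain wooden board 120 x 100 x 14 mm without wells, in the caddy's other slot, parallel to the cupping board; origin and axes alike. Bystander.
- caddy: Fixed steel caddy 170 (x) x 142 (y) mm, 2 parallel slots leaning 35 deg towards its -x. Origin: under its centre, z up. Boards' foot centres lie at x = -20 or +45, z = 26 mm (either board in either slot). Slot: back plate 79 mm up under the board, front plate 28 mm, 5 mm play in front; side cheeks 53 mm high, about 10 mm outside the board's edges.
- tray: Fixed drying tray: steel floor 170 (x) x 190 (y) mm, its top 8 mm above the counter, with a white tiled wall along its -x side: inner face at x = -60 mm, 10 thick, 170 wide, 110 high above the tray floor (top edge z = 118 mm; the leaning board overtops it and rests on that edge). Origin: on the underside, z up, y = 0 the middle of the wall; +x points from the wall to the open side.
- rail: Fixed steel stop rail across the tray floor, 10 (x) x 160 (y) x 12 mm high, parallel to the wall on its open side, axes as the tray's. Origin: centre of its underside, on the tray floor; its face towards the wall is at x = -5 mm. Its distance from the wall varies (62 to 82 mm between faces), which sets the board's lean to about 24 to 33 deg from vertical.
- bowl_a: White cupping bowl, 100 mm across, 60 high, origin under its centre. Bystander.
- bowl_b: As bowl_a. Bystander.
- bowl_c: As bowl_a. Bystander.
- tube_a: White sample tube with grey cap, upright, 46 mm across, 140 high, origin under its centre. Bystander.
- tube_b: As tube_a. Bystander.
- tube_c: As tube_a. Bystander.
- spoon: Steel cupping spoon 170 mm long, lying on the counter. Bystander.
Not all that is in view belongs to the job. What is shaped like the board but purple is not meant.

How it is judged:
By the outcome, as a careful person would: the job done as asked, in the order asked, and still so for the second after the job is handed in, with the robot touching nothing.
It also fails if it takes over 54 s, if anything falls off the work surface, if the arm or the gripper's body presses on something with over 40 N, if the wrist force passes 120 N, or if a joint passes its speed limit or range.

## Working session

There is one attempt and no reset: what is moved stays moved. The work goes in short steps, Python scripts to look and compute and a tool call to move; the robot and the scene stay as the last step left them, time stands still between calls to the robot, and variables do not carry over. Pictures are saved under pics/ and viewed, at most 10 in all, crops included, and the job is handed in when it is done.

Besides the shell and the picture viewer there is one more tool, called after "Request:" in YAML: its name, and indented under it one key for each argument. step_arm: Moves the arm, as the interface text tells. Shift numbers are shares of 300 mm and turn numbers shares of 60 degrees, none past 1 either way. Its arguments: {"type":"object","properties":{"series":{"type":"array","items":{"type":"object","properties":{"delta_rot":{"type":"array","items":{"type":"number"}},"offset":{"type":"array","items":{"type":"number"}},"claw":{"type":"number"}}}},"grip_force":{"type":"number"}},"required":["series"]}

```bash
mkdir -p pics; cat > h.py <<'E'
import numpy as np, cv2
from bench import state, vision, ctrl
def cam(n):
    c=vision.camera(n); R=cv2.Rodrigues(np.array(c['rvec'],float))[0]; t=np.array(c['tvec'],float).ravel()
    d=c['depth'].astype(float); v,u=np.mgrid[:d.shape[0],:d.shape[1]]
    P=np.stack([(u-c['cx'])/c['fx']*d,(v-c['cy'])/c['fy']*d,d],-1)
    W=(P-t)@R; W[d==0]=np.nan
    return c,W
E
python3 - <<'E'
from h import *
for n in('top','side'):
    c,W=cam(n); cv2.imwrite(f'pics/{n}1.png',c['img'][...,::-1]); np.savez(f'{n}1.npz',W=W,img=c['img'])
print(state())
E
```

```text
{'t': 0.1, 'joint_positions': array([-1.29139498e+00,  2.77053286e-01, -2.77299888e-02,  1.26805332e+00,
        4.40838389e-05,  1.46738330e+00]), 'qvel': array([ 0.00053351, -0.00137628,  0.00371722, -0.001475  ,  0.00016555,
        0.00189277]), 'effort': array([ 5.55511124e-04, -4.46708643e+01,  2.96128482e+01,  8.48631549e-03,
       -1.64300227e-04,  8.15560014e-06]), 'position': array([ 0.23323793, -0.57900777,  0.19898037]), 'orientation': array([-3.08222027e+00, -5.97270937e-01,  2.12527678e-04]), 'ft_force': array([-0.54733251, -0.38401875, -0.36803057]), 'wrist_torque': array([0.02084649, 0.01323131, 0.00616974]), 'gripper_force': 0.0, 'grip_width': 0.08530783034937532}
```

View pics/top1.png

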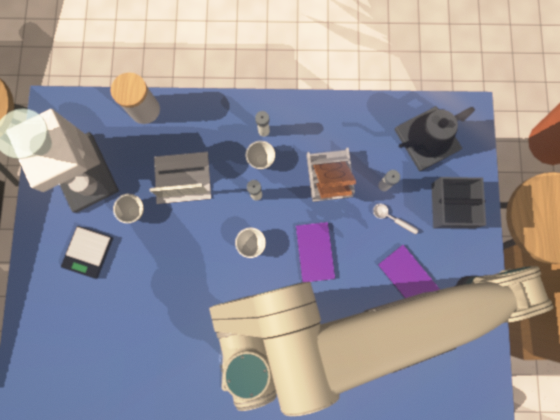

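View pics/side1.png

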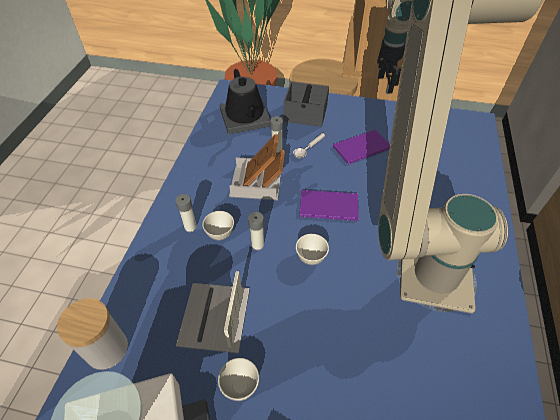

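The top view shows the tray at about (182,178), with its wall at row ~190 and its rail at row ~170. The caddy is at (331,175) with both boards in it. The purple boards lie on the counter.

```bash
python3 - <<'E'
from h import *
T=np.load('top1.npz');S=np.load('side1.npz')
a=cv2.resize(T['img'][140:212,295:365],None,fx=5.5,fy=5.5,interpolation=cv2.INTER_CUBIC)
b=cv2.resize(S['img'][120:210,220:295],None,fx=5,fy=5,interpolation=cv2.INTER_CUBIC)
h=max(a.shape[0],b.shape[0]);a=cv2.copyMakeBorder(a,0,h-a.shape[0],0,0,0);b=cv2.copyMakeBorder(b,0,h-b.shape[0],0,0,0)
cv2.imwrite('pics/crop1.png',np.hstack([a,b])[...,::-1])
for n,D,(r0,r1,c0,c1) in(('top',T,(140,212,300,362)),('side',S,(125,205,225,292))):
    W=D['W'][r0:r1,c0:c1].reshape(-1,3);I=D['img'][r0:r1,c0:c1].reshape(-1,3).astype(int)
    m=(I[:,0]-I[:,2]>40)&np.isfinite(W[:,0])&(W[:,2]>0.02)
    w=W[m];print(n,'wood',m.sum(),w.min(0),w.max(0))
    g=(np.abs(I[:,0]-I[:,2])<30)&(W[:,2]>0.015);w=W[g];print(' grey',g.sum(),np.nanpercentile(w,[1,50,99],axis=0).round(3))
W=T['W']
for (r0,r1,c0,c1) in((145,210,145,218),):
    w=W[r0:r1,c0:c1].reshape(-1,3)
    for lo,hi in((.005,.0125),(.016,.024),(.105,.125)):
        q=w[(w[:,2]>lo)&(w[:,2]<hi)];print(lo,len(q),q.mean(0).round(4) if len(q) else '');
        if len(q)>5: print(cv2.minAreaRect(q[:,:2].astype(np.float32)*1000))
q=S['W'][268:358,172:252].reshape(-1,3)
for lo,hi in((.005,.0125),(.016,.024),(.113,.125)):
    p=q[(q[:,2]>lo)&(q[:,2]<hi)];print('side',lo,len(p),p.mean(0).round(4),cv2.minAreaRect(p[:,:2].astype(np.float32)*1000))
E
```

```text
top wood 1043 [ 0.51759192 -0.31286003  0.02180201] [ 0.6566769  -0.18901098  0.19555867]
 grey 501 [[ 0.536 -0.327  0.019]
 [ 0.655 -0.225  0.05 ]
 [ 0.707 -0.17   0.145]]
side wood 1143 [ 0.51785273 -0.42704176  0.03320699] [ 0.66010551 -0.18901413  0.19158697]
 grey 1058 [[ 0.537 -0.529  0.016]
 [ 0.618 -0.219  0.045]
 [ 0.797 -0.169  0.13 ]]
0.005 1363 [0.6152 0.2697 0.0081]
((610.2863159179688, 279.19287109375), (232.19947814941406, 259.134765625), 0.8087500333786011)
0.016 134 [0.6179 0.2728 0.0192]
((600.8175659179688, 273.4634094238281), (119.51594543457031, 164.1569061279297), 6.295572757720947)
0.105 200 [0.5466 0.2649 0.1156]
((547.4154052734375, 263.5417785644531), (13.174332618713379, 169.2929229736328), 6.687302112579346)
side 0.005 2705 [0.6123 0.2789 0.0078] ((615.4219970703125, 247.79721069335938), (216.91319274902344, 258.453369140625), 10.703121185302734)
side 0.016 217 [0.6186 0.279  0.0195] ((588.55517578125, 270.69476318359375), (94.37063598632812, 166.17459106445312), 6.095152854919434)
side 0.113 245 [0.5467 0.2687 0.1173] ((547.2987670898438, 264.06488037109375), (10.591001510620117, 169.6192169189453), 6.560551643371582)
```

View pics/crop1.png

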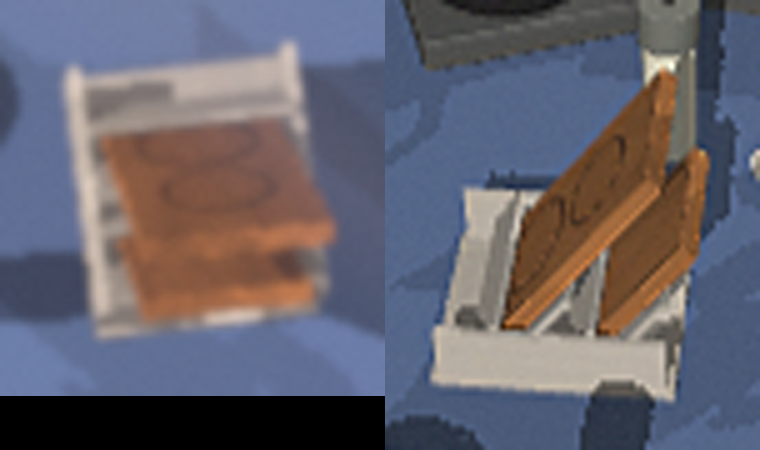

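```bash
python3 - <<'E'
from h import *
T=np.load('top1.npz');S=np.load('side1.npz')
def get(D,r):
    r0,r1,c0,c1=r
    W=D['W'][r0:r1,c0:c1].reshape(-1,3);I=D['img'][r0:r1,c0:c1].reshape(-1,3).astype(int)
    return W[(I[:,0]-I[:,2]>40)&np.isfinite(W[:,0])&(W[:,2]>0.03)&(W[:,1]>-.4)]
for n,P in(('top',get(T,(140,212,300,362))),('side',get(S,(125,205,225,292)))):
    n0=np.array([np.cos(.61),0,np.sin(.61)])
    # ransac-ish: top layer of the projection on the normal
    d=P@n0; 
    best=None;rng=np.random.default_rng(0)
    for _ in range(3000):
        q=P[rng.choice(len(P),3,False)];nn=np.cross(q[1]-q[0],q[2]-q[0]);l=np.linalg.norm(nn)
        if l<1e-4: continue
        nn/=l; nn*=np.sign(nn@n0)
        if nn@n0<.95: continue
        m=abs((P-q[0])@nn)<.003
        if best is None or m.sum()>best.sum(): best=m
    Q=P[best];c=Q.mean(0);nn=np.linalg.svd(Q-c)[2][2];nn*=np.sign(nn@n0)
    z=np.array([0,0,1])-nn[2]*nn;z/=np.linalg.norm(z);y=np.cross(z,nn)
    A=np.c_[(Q-c)@y,(Q-c)@z]
    (cc,sz,ang)=cv2.minAreaRect((A*1000).astype(np.float32))
    print(n,len(Q),'n',nn.round(3),'tilt',np.degrees(np.arcsin(nn[2])),'yaw',np.degrees(np.arctan2(nn[1],nn[0])),sz,ang)
    print(' y',np.percentile(A[:,0],[0,1,99,100]).round(4),'z',np.percentile(A[:,1],[0,1,99,100]).round(4))
    for k in (0,100):
      print('  top mid est', (c+y*(np.percentile(A[:,0],1)+np.percentile(A[:,0],99))/2+z*np.percentile(A[:,1],100-k)).round(4))
    hi=A[A[:,1]>A[:,1].max()-.05]; print(' upper part y',np.percentile(hi[:,0],[1,99]).round(4),'c',c.round(4),'yax',y.round(3),'zax',z.round(3))
# tray
for n,D,r in(('top',T,(145,210,145,218)),('side',S,(268,358,172,252))):
    q=D['W'][r[0]:r[1],r[2]:r[3]].reshape(-1,3)
    for nm,lo,hi in(('rail',.0175,.023),('wall',.113,.124)):
        p=q[(q[:,2]>lo)&(q[:,2]<hi)]
        if nm=='rail': p=p[p[:,0]>.58]
        vx,vy,x0,y0=cv2.fitLine(p[:,:2].astype(np.float32),cv2.DIST_HUBER,0,.001,.001).ravel()
        s=np.array([vx,vy])*np.sign(vy);t=(p[:,:2]-[x0,y0])@s;m=(t.min()+t.max())/2
        off=(p[:,:2]-[x0,y0])@np.array([s[1],-s[0]])
        print(n,nm,len(p),'yaw',np.degrees(np.arctan2(-s[0],s[1])).round(2),'len',t.max()-t.min(),'mid',(np.array([x0,y0])+m*s).round(4),'z',np.median(p[:,2]).round(4),'off',np.percentile(off,[3,50,97]).round(4))
c,W=cam('wrist');print(np.isfinite(W).mean())
E
```

```text
top 566 n [0.811 0.11  0.575] tilt 35.11700533168553 yaw 7.7184882137445765 (105.32105255126953, 184.30453491210938) 0.08599207550287247
 y [-0.0586 -0.0573  0.0459  0.0469] z [-0.1053 -0.0992  0.075   0.079 ]
  top mid est [ 0.553  -0.2554  0.1941]
  top mid est [ 0.658  -0.2411  0.0434]
 upper part y [-0.0574  0.0458] c [ 0.5973 -0.2437  0.1295] yax [-0.134  0.991  0.   ] zax [-0.57  -0.077  0.818]
side 552 n [0.807 0.115 0.579] tilt 35.385892015032354 yaw 8.111321647101715 (112.12555694580078, 181.9130859375) 0.22993850708007812
 y [-0.0626 -0.0584  0.049   0.0498] z [-0.1002 -0.092   0.0803  0.0816]
  top mid est [ 0.5543 -0.2564  0.1912]
  top mid est [ 0.6585 -0.2416  0.043 ]
 upper part y [-0.0604  0.049 ] c [ 0.6004 -0.2451  0.1246] yax [-0.141  0.99   0.   ] zax [-0.573 -0.082  0.815]
top rail 76 yaw 6.26 len 0.15538494011143114 mid [0.6305 0.2736] z 0.0198 off [-0.006   0.0005  0.005 ]
top wall 152 yaw 6.38 len 0.1692703846079723 mid [0.5473 0.2635] z 0.1176 off [-0.0055 -0.      0.0057]
side rail 148 yaw 6.47 len 0.15944305421768865 mid [0.6303 0.2732] z 0.0198 off [-0.0047 -0.      0.0048]
side wall 245 yaw 6.46 len 0.16962051187584695 mid [0.5472 0.2641] z 0.1174 off [-0.0047 -0.0001  0.005 ]
0.9959098639455782
```

```bash
cat >> h.py <<'E'
import json
from scipy.spatial.transform import Rotation as Ro
def axes(yaw,lean):
    y,l=np.radians([yaw,lean]);c,s=np.cos(y),np.sin(y)
    n=np.array([np.cos(l)*c,np.cos(l)*s,np.sin(l)]);z=np.array([-np.sin(l)*c,-np.sin(l)*s,np.cos(l)])
    return n,np.array([-s,c,0]),z      # board x,y,z
def toolR(yaw,lean):
    n,y,z=axes(yaw,lean);return Ro.from_matrix(np.c_[y,n,-z])
def delta(p,R,p0=None,R0=None):
    "shares from measured (or given) pose to target"
    s=state();p0=s['position'] if p0 is None else p0;R0=Ro.from_rotvec(s['orientation']) if R0 is None else R0
    print('offset',((np.array(p)-p0)/.3).round(4),'rot',((R*R0.inv()).as_rotvec()/np.radians(60)).round(4))
E
python3 - <<'E'
from h import *
n,y,z=axes(7.8,35);top=np.array([.5505,-.2556,.1857]);R=toolR(7.8,35)
pre=top+z*.07;print(pre)
s=state();R0=Ro.from_rotvec(s['orientation']);dv=(R*R0.inv()).as_rotvec()
print(np.degrees(dv))
delta(pre,R)
E
```

```text
[ 0.51072113 -0.26104903  0.24304064]
[-18.95071783 -32.62626028  73.33305049]
offset [0.925  1.0602 0.1465] rot [-0.3158 -0.5438  1.2222]
```

Request:
step_arm:
  series:
    - {"offset": [0.05, 0.06, 0.1], "delta_rot": [-0.016, -0.027, 0.061], "claw": -0.1}
    - {"offset": [0.1, 0.12, 0.2], "delta_rot": [-0.032, -0.054, 0.122], "claw": -0.1}
    - {"offset": [0.16, 0.2, 0.3], "delta_rot": [-0.053, -0.09, 0.2], "claw": -0.1}
    - {"offset": [0.22, 0.28, 0.35], "delta_rot": [-0.074, -0.13, 0.29], "claw": -0.1}
    - {"offset": [0.28, 0.35, 0.4], "delta_rot": [-0.095, -0.16, 0.37], "claw": -0.1}
    - {"offset": [0.34, 0.42, 0.4], "delta_rot": [-0.116, -0.2, 0.45], "claw": -0.1}
    - {"offset": [0.4, 0.48, 0.4], "delta_rot": [-0.137, -0.235, 0.53], "claw": -0.1}
    - {"offset": [0.45, 0.53, 0.4], "delta_rot": [-0.158, -0.272, 0.611], "claw": -0.1}
    - {"offset": [0.45, 0.53, 0.4], "delta_rot": [-0.158, -0.272, 0.611], "claw": -0.1}
    - {"offset": [0.45, 0.53, 0.4], "delta_rot": [-0.158, -0.272, 0.611], "claw": -0.1}
  grip_force: 40

```text
t: 1.15
position: [0.3681, -0.4207, 0.3198]
orientation: [2.533, 1.429, 0.356]
ft_force: [-0.2, -1.4, 0.3]
grip_width: 0.0471
gripper_force: 0.0
```

```bash
python3 - <<'E'
from h import *
n,y,z=axes(7.8,35);top=np.array([.5505,-.2556,.1857]);R=toolR(7.8,35)
delta(top+z*.07,R);s=state();print(s['t'],s['ft_force'],s['joint_positions'])
E
```

```text
offset [ 0.4754  0.5322 -0.2558] rot [-0.1575 -0.271   0.6126]
1.15 [-0.20110099 -1.38672067  0.29319339] [-1.11484774 -0.05664914 -0.19079483  1.23430077  0.25310104  1.02542519]
```

Request:
step_arm:
  series:
    - {"offset": [0.05, 0.05, 0], "delta_rot": [-0.02, -0.035, 0.08], "claw": -0.1}
    - {"offset": [0.1, 0.11, 0], "delta_rot": [-0.04, -0.07, 0.16], "claw": -0.1}
    - {"offset": [0.17, 0.19, 0], "delta_rot": [-0.06, -0.105, 0.24], "claw": -0.1}
    - {"offset": [0.24, 0.27, 0], "delta_rot": [-0.085, -0.145, 0.33], "claw": -0.1}
    - {"offset": [0.31, 0.35, 0], "delta_rot": [-0.11, -0.19, 0.42], "claw": -0.1}
    - {"offset": [0.38, 0.43, -0.04], "delta_rot": [-0.135, -0.23, 0.52], "claw": -0.1}
    - {"offset": [0.43, 0.49, -0.1], "delta_rot": [-0.157, -0.271, 0.612], "claw": -0.1}
    - {"offset": [0.475, 0.532, -0.18], "delta_rot": [-0.157, -0.271, 0.612], "claw": -0.1}
    - {"offset": [0.475, 0.532, -0.25], "delta_rot": [-0.157, -0.271, 0.612], "claw": -0.1}
    - {"offset": [0.475, 0.532, -0.255], "delta_rot": [-0.157, -0.271, 0.612], "claw": -0.1}

```text
t: 2.15
position: [0.5093, -0.2599, 0.2394]
orientation: [1.762, 2.015, 0.637]
ft_force: [-0.2, 0.6, -0.2]
grip_width: 0.047
gripper_force: 0.0
```

```bash
python3 - <<'E'
from h import *
n,y,z=axes(7.8,35);top=np.array([.5505,-.2556,.1857]);R=toolR(7.8,35)
delta(top+z*.07,R);s=state();print(s['t'],s['ft_force'],s['joint_positions'])
c,W=cam('wrist');cv2.imwrite('pics/w1.png',c['img'][...,::-1]);np.savez('w1.npz',W=W,img=c['img'])
E
```

```text
offset [ 0.0047 -0.0039  0.0121] rot [-0.0056 -0.0048  0.0004]
2.15 [-0.20500321  0.5720048  -0.21705745] [-0.86769877 -0.11601774 -0.50808514  0.82655468  0.50484644  0.66111895]
```

View pics/w1.png

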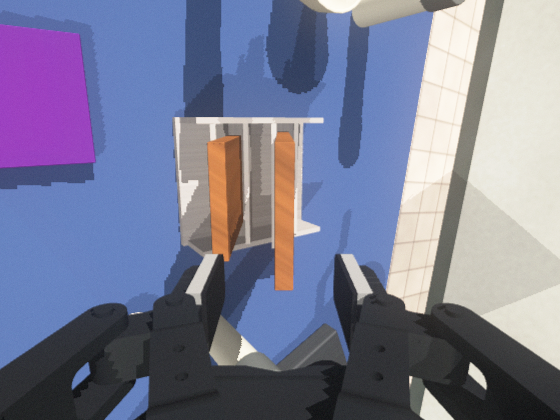

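The wrist view shows the cupping board's top end between the fingers, at columns 275-295 and rows 132-290. The small board is to its left, at (225,200). I'll measure the top end from depth.

```bash
python3 - <<'E'
from h import *
D=np.load('w1.npz');W=D['W'];I=D['img'].astype(int)
n,y,z=axes(7.8,35)
w=W[120:300,262:310].reshape(-1,3);i=I[120:300,262:310].reshape(-1,3)
w=w[(i[:,0]-i[:,2]>60)]
zz=w@z; t=np.percentile(zz,90); e=w[abs(zz-t)<.004]
c=e.mean(0);print(len(e),c)
for nm,a in(('n',n),('y',y),('z',z)):
    q=(e-c)@a;print(nm,np.percentile(q,[1,50,99]).round(4))
mid=c+sum(a*(np.percentile((e-c)@a,1)+np.percentile((e-c)@a,99))/2 for a in(n,y))
print('topmid',mid.round(4))
yy=(e-c)@y;nn=(e-c)@n;m=abs(nn)<.02
print('yaw corr',np.degrees(np.polyfit(yy[m],nn[m],1)[0]),'tilt z vs n',np.degrees(np.polyfit(nn[m],((e-c)@z)[m],1)[0]),'z vs y',np.degrees(np.polyfit(yy[m],((e-c)@z)[m],1)[0]))
np.save('topmid.npy',mid)
R=toolR(7.8,35);delta(mid-z*.043,R)
s=state();print('lateral of tcp vs board n,y:',(s['position']-mid)@n,(s['position']-mid)@y,(s['position']-mid)@z)
E
```

```text
0 [nan nan nan]<stdin>:7: RuntimeWarning: Mean of empty slice.
  ret = um.true_divide(
Traceback (most recent call last):
IndexError: index -1 is out of bounds for axis 0 with size 0
```

NaNs from missing depth (the percentile failed); filter them.

```bash
python3 - <<'E'
from h import *
D=np.load('w1.npz');W=D['W'];I=D['img'].astype(int)
n,y,z=axes(7.8,35)
w=W[120:300,262:310].reshape(-1,3);i=I[120:300,262:310].reshape(-1,3)
k=(i[:,0]-i[:,2]>60);print(k.sum());w=w[k&np.isfinite(w[:,0])];print(len(w))
zz=w@z; t=np.percentile(zz,85); e=w[abs(zz-t)<.004]
c=e.mean(0);print(len(e),c)
for nm,a in(('n',n),('y',y),('z',z)):
    q=(e-c)@a;print(nm,np.percentile(q,[1,50,99]).round(4))
mid=c+sum(a*(np.percentile((e-c)@a,1)+np.percentile((e-c)@a,99))/2 for a in(n,y))
print('topmid',mid.round(4))
yy=(e-c)@y;nn=(e-c)@n
print('yaw corr',np.degrees(np.polyfit(yy,nn,1)[0]),'z vs y',np.degrees(np.polyfit(yy,((e-c)@z),1)[0]))
np.save('topmid.npy',mid)
R=toolR(7.8,35);delta(mid-z*.043,R)
s=state();print('tcp vs board n,y,z:',(s['position']-mid)@n,(s['position']-mid)@y,(s['position']-mid)@z)
E
```

```text
2950
2938
2798 [ 0.55051163 -0.25608851  0.18555612]
n [-0.0065  0.0001  0.0066]
y [-0.0567  0.0014  0.0507]
z [-0.0016 -0.      0.0015]
topmid [ 0.5509 -0.2591  0.1856]
yaw corr 0.4206253384864379 z vs y -0.2114049729714263
offset [ 0.2177  0.0173 -0.3033] rot [-0.0037 -0.0025  0.0005]
tcp vs board n,y,z: -0.0013804617052571994 0.003722591634602238 0.06904651454864877
```

Request:
step_arm:
  series:
    - {"offset": [0.01, -0.008, 0], "delta_rot": [-0.003, -0.002, -0.005], "claw": -0.1}
    - {"offset": [0.035, -0.005, -0.035], "delta_rot": [-0.003, -0.002, -0.005], "claw": -0.1}
    - {"offset": [0.065, -0.002, -0.08], "delta_rot": [-0.003, -0.002, -0.005], "claw": -0.1}
    - {"offset": [0.1, 0.002, -0.13], "delta_rot": [-0.003, -0.002, -0.005], "claw": -0.1}
    - {"offset": [0.135, 0.006, -0.18], "delta_rot": [-0.003, -0.002, -0.005], "claw": -0.1}
    - {"offset": [0.17, 0.011, -0.23], "delta_rot": [-0.003, -0.002, -0.005], "claw": -0.1}
    - {"offset": [0.195, 0.014, -0.27], "delta_rot": [-0.003, -0.002, -0.005], "claw": -0.1}
    - {"offset": [0.218, 0.017, -0.302], "delta_rot": [-0.003, -0.002, -0.005], "claw": -0.1}
    - {"offset": [0.218, 0.017, -0.302], "delta_rot": [-0.003, -0.002, -0.005], "claw": -0.1}
    - {"offset": [0.218, 0.017, -0.302], "delta_rot": [-0.003, -0.002, -0.005], "claw": -0.1}

```text
t: 3.2
position: [0.5768, -0.2568, 0.1538]
orientation: [1.755, 2.004, 0.632]
ft_force: [-0.9, 0.5, -0.3]
grip_width: 0.0471
gripper_force: 0.0
```

```bash
python3 - <<'E'
from h import *
n,y,z=axes(7.4,35);mid=np.load('topmid.npy')
s=state();d=s['position']-mid;print(s['t'],s['ft_force'],d@n,d@y,d@z);delta(mid-z*.043,toolR(7.4,35))
E
```

```text
3.2 [-0.9398947   0.50476124 -0.34058671] 0.0030893050887529847 -0.0011083566361670422 -0.04090347095297413
offset [-0.0049  0.0031 -0.0116] rot [ 0.0031  0.0035 -0.0021]
```

Request:
step_arm:
  series:
    - {"offset": [-0.005, 0.003, -0.011], "delta_rot": [0.003, 0.003, -0.002], "claw": -0.1}
    - {"offset": [-0.005, 0.003, -0.011], "delta_rot": [0.003, 0.003, -0.002], "claw": -0.1}
    - {"offset": [-0.005, 0.003, -0.011], "delta_rot": [0.003, 0.003, -0.002], "claw": 0.3}
    - {"offset": [-0.005, 0.003, -0.011], "delta_rot": [0.003, 0.003, -0.002], "claw": 0.5}
    - {"offset": [-0.005, 0.003, -0.011], "delta_rot": [0.003, 0.003, -0.002], "claw": 1}
    - {"offset": [-0.005, 0.003, -0.011], "delta_rot": [0.003, 0.003, -0.002], "claw": 1}
    - {"offset": [-0.005, 0.003, -0.011], "delta_rot": [0.003, 0.003, -0.002], "claw": 1}
    - {"offset": [-0.005, 0.003, -0.011], "delta_rot": [0.003, 0.003, -0.002], "claw": 1}
    - {"offset": [-0.005, 0.003, -0.011], "delta_rot": [0.003, 0.003, -0.002], "claw": 1}
    - {"offset": [-0.005, 0.003, -0.011], "delta_rot": [0.003, 0.003, -0.002], "claw": 1}
  grip_force: 50

```text
t: 4.2
position: [0.575, -0.2554, 0.1502]
orientation: [1.761, 2.005, 0.633]
ft_force: [-3.9, -0.0, 5.7]
grip_width: 0.0129
gripper_force: 50.8
```

```bash
python3 - <<'E'
from h import *
n,y,z=axes(7.4,35);mid=np.load('topmid.npy')
s=state();d=s['position']-mid;print(s['t'],s['ft_force'],s['wrist_torque'],s['grip_width'],d@n,d@y,d@z);print(z*.13/.3)
E
```

```text
4.2 [-3.91927711 -0.04555933  5.65995834] [0.11686926 0.69080042 0.10748582] 0.012927873004875393 -0.00035705906032123397 0.0005637855094822218 -0.04293789512138106
[-0.24647966 -0.03201212  0.35496589]
```

Request:
step_arm:
  series:
    - {"offset": [-0.01, -0.001, 0.014], "delta_rot": [0, 0, 0], "claw": 1}
    - {"offset": [-0.03, -0.004, 0.043], "delta_rot": [0, 0, 0], "claw": 1}
    - {"offset": [-0.06, -0.008, 0.086], "delta_rot": [0, 0, 0], "claw": 1}
    - {"offset": [-0.09, -0.012, 0.13], "delta_rot": [0, 0, 0], "claw": 1}
    - {"offset": [-0.125, -0.016, 0.18], "delta_rot": [0, 0, 0], "claw": 1}
    - {"offset": [-0.16, -0.021, 0.23], "delta_rot": [0, 0, 0], "claw": 1}
    - {"offset": [-0.195, -0.025, 0.28], "delta_rot": [0, 0, 0], "claw": 1}
    - {"offset": [-0.23, -0.03, 0.331], "delta_rot": [0, 0, 0], "claw": 1}
    - {"offset": [-0.26, -0.034, 0.374], "delta_rot": [0, 0, 0], "claw": 1}
    - {"offset": [-0.284, -0.037, 0.41], "delta_rot": [0, 0, 0], "claw": 1}

```text
t: 5.2
position: [0.4881, -0.2661, 0.2728]
orientation: [1.763, 2.006, 0.631]
ft_force: [0.4, -0.3, -1.5]
grip_width: 0.0124
gripper_force: 49.7
```

```bash
python3 - <<'E'
from h import *
s=state();print(s['t'],s['position'],s['ft_force'],s['wrist_torque'],s['grip_width'])
# target: foot centre pose above tray
yaw=6.45;ux=np.array([np.cos(np.radians(yaw)),np.sin(np.radians(yaw)),0])
wall=np.array([.5473,.2638,.008])  # wall centre
gap=.0736
from scipy.optimize import brentq
# lean: back face touches wall top inner edge (x=0,z=.110), front-foot corner touches rail x=gap (front lower edge)
def f(l):
    n=np.array([np.cos(l),np.sin(l)]);z=np.array([-np.sin(l),np.cos(l)])
    # foot: lowest corner is back-bottom (n tilts up): back corner at height 0; front corner x=gap
    back=np.array([gap-.014*np.cos(l),0]); 
    e=np.array([0,.110])-back
    return e@n
l=brentq(f,.2,.8);print('lean',np.degrees(l))
for lean,xo,zo in((np.degrees(l),0,0),(20,-.02,.05),):
    n,y,z=axes(yaw,lean)
    L=np.radians(lean)
    foot=wall+ux*(.005+gap+xo)-n*0  # front corner x at gap
    foot=np.array([0,0,.008+.007*np.sin(L)+zo])+ (wall+ux*(.005+gap+xo-.007*np.cos(L)))*[1,1,0]
    tcp=foot+z*(.195-.043);print(lean,'foot',foot,'tcp',tcp)
E
```

```text
5.2 [ 0.48810883 -0.26612128  0.27275997] [ 0.3960631  -0.29675705 -1.50435311] [-0.13965205  0.84372536  0.00593725] 0.012423407461934613
lean 29.159226756855954
29.159226756855954 foot [0.61932829 0.27194292 0.01141067] tcp [0.54573685 0.26362328 0.14414756]
20 foot [0.59899287 0.26964397 0.06039414] tcp [0.54733487 0.26380394 0.20322742]
```

Request:
step_arm:
  series:
    - {"offset": [0, 0, 0.06], "delta_rot": [0, 0, 0], "claw": 1}
    - {"offset": [0, 0, 0.14], "delta_rot": [0, 0, 0], "claw": 1}
    - {"offset": [0, 0.02, 0.22], "delta_rot": [0, 0.01, 0], "claw": 1}
    - {"offset": [0, 0.06, 0.3], "delta_rot": [0, 0.03, 0], "claw": 1}
    - {"offset": [0, 0.13, 0.34], "delta_rot": [0, 0.06, 0], "claw": 1}
    - {"offset": [0, 0.23, 0.35], "delta_rot": [0, 0.09, 0], "claw": 1}
    - {"offset": [0, 0.34, 0.35], "delta_rot": [0, 0.12, 0], "claw": 1}
    - {"offset": [0, 0.45, 0.35], "delta_rot": [0, 0.15, 0], "claw": 1}
    - {"offset": [0, 0.56, 0.35], "delta_rot": [0, 0.17, 0], "claw": 1}
    - {"offset": [0, 0.67, 0.35], "delta_rot": [0, 0.19, 0], "claw": 1}

```text
t: 6.2
position: [0.4882, -0.0641, 0.377]
orientation: [1.892, 2.135, 0.47]
ft_force: [1.0, 0.2, -2.3]
grip_width: 0.0125
gripper_force: 49.7
```

```bash
cat >> h.py <<'E'
WALL=np.array([.5473,.2638,.008]);YAW=6.45;GAP=.0736
def target(lean,xo,zo,s=.152):
    "TCP for the board with front foot corner xo from rail face, lowest foot corner zo above the floor"
    ux=axes(YAW,0)[0];n,y,z=axes(YAW,lean);L=np.radians(lean)
    f=WALL+ux*(.005+GAP+xo-.007*np.cos(L));f[2]=.008+.007*np.sin(L)+zo
    return f+z*s
E
python3 - <<'E'
from h import *
s=state();print(s['t'],s['position'],s['ft_force'],s['joint_positions']);t=target(18,-.014,.1);print(t);delta(t,toolR(YAW,18))
E
```

```text
6.2 [ 0.48816855 -0.06406121  0.3770361 ] [ 0.9505382   0.17701151 -2.29157368] [-0.41301395 -0.29282083 -0.29316608  1.22481628  0.22757918  1.07707691]
[0.55820257 0.26503255 0.25472371]
offset [ 0.2334  1.097  -0.4077] rot [-0.0359  0.0883 -0.0117]
```

Request:
step_arm:
  series:
    - {"offset": [0.02, 0.1, 0], "delta_rot": [-0.003, 0.01, -0.001], "claw": 1}
    - {"offset": [0.04, 0.21, 0], "delta_rot": [-0.006, 0.02, -0.002], "claw": 1}
    - {"offset": [0.07, 0.33, 0], "delta_rot": [-0.01, 0.03, -0.003], "claw": 1}
    - {"offset": [0.1, 0.45, 0], "delta_rot": [-0.014, 0.04, -0.005], "claw": 1}
    - {"offset": [0.13, 0.57, 0], "delta_rot": [-0.018, 0.05, -0.006], "claw": 1}
    - {"offset": [0.16, 0.69, 0], "delta_rot": [-0.022, 0.06, -0.008], "claw": 1}
    - {"offset": [0.19, 0.81, 0], "delta_rot": [-0.026, 0.07, -0.009], "claw": 1}
    - {"offset": [0.215, 0.91, -0.01], "delta_rot": [-0.03, 0.08, -0.01], "claw": 1}
    - {"offset": [0.23, 0.98, -0.03], "delta_rot": [-0.036, 0.088, -0.012], "claw": 1}
    - {"offset": [0.233, 1.0, -0.05], "delta_rot": [-0.036, 0.088, -0.012], "claw": 1}

```text
t: 7.2
position: [0.5591, 0.2364, 0.3614]
orientation: [1.937, 2.175, 0.345]
ft_force: [-1.3, 0.1, -2.6]
grip_width: 0.0124
gripper_force: 49.7
```

```bash
python3 - <<'E'
from h import *
s=state();print(s['t'],s['position'],s['ft_force'],s['joint_positions']);t=target(18,-.014,.06);print(t);delta(t,toolR(YAW,18))
E
```

```text
7.2 [0.55912182 0.23643488 0.36142061] [-1.3430595   0.10688188 -2.6071845 ] [ 0.32878243 -0.02396765 -0.07842369  1.20821943 -0.06598532  1.77356596]
[0.55820257 0.26503255 0.21472371]
offset [-0.0031  0.0953 -0.489 ] rot [ 0.0004  0.0007 -0.003 ]
```

Request:
step_arm:
  series:
    - {"offset": [-0.003, 0.05, -0.03], "delta_rot": [0, 0, -0.003], "claw": 1}
    - {"offset": [-0.003, 0.095, -0.08], "delta_rot": [0, 0, -0.003], "claw": 1}
    - {"offset": [-0.003, 0.095, -0.14], "delta_rot": [0, 0, -0.003], "claw": 1}
    - {"offset": [-0.003, 0.095, -0.21], "delta_rot": [0, 0, -0.003], "claw": 1}
    - {"offset": [-0.003, 0.095, -0.28], "delta_rot": [0, 0, -0.003], "claw": 1}
    - {"offset": [-0.003, 0.095, -0.35], "delta_rot": [0, 0, -0.003], "claw": 1}
    - {"offset": [-0.003, 0.095, -0.41], "delta_rot": [0, 0, -0.003], "claw": 1}
    - {"offset": [-0.003, 0.095, -0.46], "delta_rot": [0, 0, -0.003], "claw": 1}
    - {"offset": [-0.003, 0.095, -0.488], "delta_rot": [0, 0, -0.003], "claw": 1}
    - {"offset": [-0.003, 0.095, -0.488], "delta_rot": [0, 0, -0.003], "claw": 1}

```text
t: 8.2
position: [0.5568, 0.2621, 0.2136]
orientation: [1.943, 2.169, 0.341]
ft_force: [-0.3, -0.3, -1.5]
grip_width: 0.0127
gripper_force: 49.7
```

```bash
python3 - <<'E'
from h import *
s=state();print(s['t'],s['position'],s['ft_force'],s['wrist_torque']);t=target(18,-.014,.06);delta(t,toolR(YAW,18))
c,W=cam('side');np.savez('s2.npz',W=W,img=c['img'])
cv2.imwrite('pics/s2.png',cv2.resize(c['img'][190:370,150:310],None,fx=3.3,fy=3.3,interpolation=cv2.INTER_CUBIC)[...,::-1])
P=W.reshape(-1,3);I=c['img'].reshape(-1,3).astype(int)
m=(I[:,0]-I[:,2]>40)&np.isfinite(P[:,0])&(abs(P[:,0]-.58)<.1)&(abs(P[:,1]-.265)<.09)&(P[:,2]>.03)
q=P[m];n0,y0,z0=axes(YAW,18)
d=q@n0;f=q[abs(d-np.percentile(d,70))<.006];cc=f.mean(0);nn=np.linalg.svd(f-cc)[2][2];nn*=np.sign(nn[0])
f=f[abs((f-cc)@nn)<.003];cc=f.mean(0);nn=np.linalg.svd(f-cc)[2][2];nn*=np.sign(nn[0])
print(len(q),len(f),'lean',np.degrees(np.arcsin(nn[2])),'yaw',np.degrees(np.arctan2(nn[1],nn[0])))
print('y',np.percentile((f-s['position'])@y0,[1,99]),'z',np.percentile((f-s['position'])@z0,[1,99]),'n',(cc-s['position'])@n0, 'foot low z',q[:,2].min())
E
```

```text
8.2 [0.55677505 0.26208776 0.21362879] [-0.28190603 -0.26162567 -1.54506465] [-0.04930276  0.52907474  0.06083792]
offset [0.0048 0.0098 0.0036] rot [ 0.0016 -0.001   0.003 ]
550 232 lean 17.617743517702547 yaw 8.610436479156215
y [-0.04493237  0.05455061] z [-0.14414939  0.26291252] n 0.005814287450249191 foot low z 0.06792035142855739
```

View pics/s2.png

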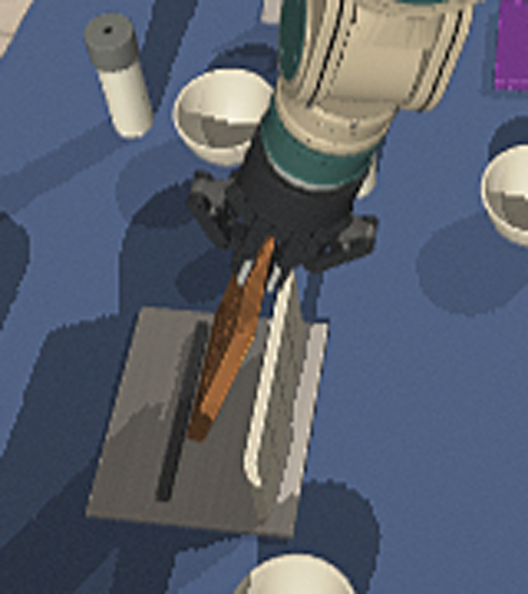

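The side crop shows the board held over the tray between the rail (165,497)-(205,325) and the wall, with its foot corner at (200,435). It is clear of everything. I'll refine its yaw and middle.

```bash
python3 - <<'E'
from h import *
D=np.load('s2.npz');P=D['W'].reshape(-1,3);I=D['img'].reshape(-1,3).astype(int)
p=np.array([.55677,.26209,.21363]);n,y,z=axes(YAW,18)
m=(I[:,0]-I[:,2]>45)&(I[:,0]>1.5*I[:,2])&np.isfinite(P[:,0]);q=(P[m]-p)@np.c_[n,y,z]
q=q[(abs(q[:,1])<.07)&(q[:,2]>-.16)&(q[:,2]<.05)&(abs(q[:,0])<.03)]
f=q[abs(q[:,0]-.007)<.005]
f=f[(f[:,1]>f[:,1].min()+.004)&(f[:,1]<f[:,1].max()-.004)]
A=np.c_[np.ones(len(f)),f[:,1:]];k=np.linalg.lstsq(A,f[:,0],rcond=None)[0]
print(len(q),len(f),k,'yaw',YAW-np.degrees(k[1]),'lean',18+np.degrees(-k[2]))
print(np.percentile(q,[0,1,99,100],axis=0).round(4))
for lo in(-.16,-.12,-.08,-.04):
    b=q[(q[:,2]>lo)&(q[:,2]<lo+.04)];print(lo,len(b),b[:,1].min(),b[:,1].max(),b[:,0].min(),b[:,0].max())
t=target(18,-.014,.012);delta(t,toolR(YAW,18))
E
```

```text
394 115 [ 0.0055587   0.00097516 -0.02331016] yaw 6.3941272589291644 lean 19.33557359425963
[[-0.0076 -0.0478 -0.1511]
 [-0.0071 -0.0422 -0.1058]
 [ 0.0075  0.0547  0.0451]
 [ 0.0076  0.0551  0.0456]]
-0.16 3 0.0519494073696906 0.05356515315290985 -0.00663886245586614 0.0051847820858668585
-0.12 42 -0.0478122438536306 0.05490161249474779 -0.006942395278893486 0.007556690145063338
-0.08 72 -0.046054833907385975 0.055052069950884824 -0.0069735575056502665 0.007436468354213721
-0.04 65 -0.01579490825409991 0.05475630084156912 -0.007558710085761845 0.007461199322403168
offset [ 0.0011  0.0081 -0.1619] rot [0.0006 0.0014 0.0029]
```

Request:
step_arm:
  series:
    - {"offset": [0.001, 0.004, -0.01], "delta_rot": [0, 0.001, 0.002], "claw": 1}
    - {"offset": [0.001, 0.008, -0.03], "delta_rot": [0, 0.001, 0.002], "claw": 1}
    - {"offset": [0.001, 0.008, -0.05], "delta_rot": [0, 0.001, 0.002], "claw": 1}
    - {"offset": [0.001, 0.008, -0.075], "delta_rot": [0, 0.001, 0.002], "claw": 1}
    - {"offset": [0.001, 0.008, -0.1], "delta_rot": [0, 0.001, 0.002], "claw": 1}
    - {"offset": [0.001, 0.008, -0.125], "delta_rot": [0, 0.001, 0.002], "claw": 1}
    - {"offset": [0.001, 0.008, -0.145], "delta_rot": [0, 0.001, 0.002], "claw": 1}
    - {"offset": [0.001, 0.008, -0.158], "delta_rot": [0, 0.001, 0.002], "claw": 1}
    - {"offset": [0.001, 0.008, -0.162], "delta_rot": [0, 0.001, 0.002], "claw": 1}
    - {"offset": [0.001, 0.008, -0.162], "delta_rot": [0, 0.001, 0.002], "claw": 1}

```text
t: 9.25
position: [0.5589, 0.2656, 0.1674]
orientation: [1.94, 2.17, 0.346]
ft_force: [0.2, -0.1, -1.8]
grip_width: 0.0124
gripper_force: 49.6
```

```bash
python3 - <<'E'
from h import *
s=state();print(s['t'],s['position'],s['ft_force'],s['wrist_torque']);delta(target(18,-.01,0),toolR(YAW,18))
E
```

```text
9.25 [0.55890484 0.26559798 0.16744087] [ 0.16946313 -0.1329766  -1.79186214] [-0.03689913  0.48800064 -0.01063008]
offset [ 0.0109 -0.0004 -0.0424] rot [-0.0001  0.0018  0.0005]
```

Lower slowly towards the floor, down to about 0.5 mm past nominal.

Request:
step_arm:
  series:
    - {"offset": [0, 0, -0.006], "delta_rot": [0, 0.001, 0], "claw": 1}
    - {"offset": [0, 0, -0.012], "delta_rot": [0, 0.001, 0], "claw": 1}
    - {"offset": [0, 0, -0.018], "delta_rot": [0, 0.001, 0], "claw": 1}
    - {"offset": [0, 0, -0.023], "delta_rot": [0, 0.001, 0], "claw": 1}
    - {"offset": [0, 0, -0.027], "delta_rot": [0, 0.001, 0], "claw": 1}
    - {"offset": [0, 0, -0.03], "delta_rot": [0, 0.001, 0], "claw": 1}
    - {"offset": [0, 0, -0.033], "delta_rot": [0, 0.001, 0], "claw": 1}
    - {"offset": [0, 0, -0.036], "delta_rot": [0, 0.001, 0], "claw": 1}
    - {"offset": [0, 0, -0.038], "delta_rot": [0, 0.001, 0], "claw": 1}
    - {"offset": [0, 0, -0.038], "delta_rot": [0, 0.001, 0], "claw": 1}

```text
t: 10.25
position: [0.5589, 0.2656, 0.1561]
orientation: [1.94, 2.171, 0.345]
ft_force: [0.6, 0.2, -1.5]
grip_width: 0.0123
gripper_force: 49.7
```

Request:
step_arm:
  series:
    - {"offset": [0, 0, -0.001], "delta_rot": [0, 0, 0], "claw": 1}
    - {"offset": [0, 0, -0.002], "delta_rot": [0, 0, 0], "claw": 1}
    - {"offset": [0, 0, -0.003], "delta_rot": [0, 0, 0], "claw": 1}
    - {"offset": [0, 0, -0.004], "delta_rot": [0, 0, 0], "claw": 1}
    - {"offset": [0, 0, -0.005], "delta_rot": [0, 0, 0], "claw": 1}
    - {"offset": [0, 0, -0.006], "delta_rot": [0, 0, 0], "claw": 1}
    - {"offset": [0, 0, -0.007], "delta_rot": [0, 0, 0], "claw": 1}
    - {"offset": [0, 0, -0.007], "delta_rot": [0, 0, 0], "claw": 1}
    - {"offset": [0, 0, -0.007], "delta_rot": [0, 0, 0], "claw": 1}
    - {"offset": [0, 0, -0.007], "delta_rot": [0, 0, 0], "claw": 1}

```text
t: 11.25
position: [0.5592, 0.2657, 0.1546]
orientation: [1.94, 2.171, 0.346]
ft_force: [-0.9, -0.8, 1.3]
grip_width: 0.0128
gripper_force: 50.0
```

Request:
step_arm:
  series:
    - {"offset": [0.002, 0, 0.001], "delta_rot": [0, 0, 0], "claw": 1}
    - {"offset": [0.005, 0.001, 0.001], "delta_rot": [0, 0, 0], "claw": 1}
    - {"offset": [0.009, 0.001, 0.001], "delta_rot": [0, 0, 0], "claw": 1}
    - {"offset": [0.013, 0.001, 0.001], "delta_rot": [0, 0, 0], "claw": 1}
    - {"offset": [0.017, 0.002, 0.001], "delta_rot": [0, 0, 0], "claw": 1}
    - {"offset": [0.021, 0.002, 0.001], "delta_rot": [0, 0, 0], "claw": 1}
    - {"offset": [0.025, 0.003, 0.001], "delta_rot": [0, 0, 0], "claw": 1}
    - {"offset": [0.028, 0.003, 0.001], "delta_rot": [0, 0, 0], "claw": 1}
    - {"offset": [0.03, 0.003, 0.001], "delta_rot": [0, 0, 0], "claw": 1}
    - {"offset": [0.03, 0.003, 0.001], "delta_rot": [0, 0, 0], "claw": 1}

```text
t: 12.25
position: [0.5687, 0.267, 0.1554]
orientation: [1.94, 2.17, 0.347]
ft_force: [-3.3, -0.5, 5.2]
grip_width: 0.0122
gripper_force: 51.1
```

```bash
python3 - <<'E'
from h import *
s=state();print(s['t'],s['position'],s['ft_force'],s['wrist_torque']);delta(target(18,0,0),toolR(YAW,18))
E
```

```text
12.25 [0.56868062 0.26695453 0.1554158 ] [-3.30614771 -0.46664072  5.18434847] [-0.08235811  0.72680013  0.00487874]
offset [ 0.0114 -0.0012 -0.0023] rot [-0.001   0.0024  0.0004]
```

Request:
step_arm:
  series:
    - {"offset": [0, 0, 0.002], "delta_rot": [0, 0, 0], "claw": 1}
    - {"offset": [0.001, 0, 0.002], "delta_rot": [0, 0, 0], "claw": 1}
    - {"offset": [0.003, 0, 0.002], "delta_rot": [0, 0, 0], "claw": 1}
    - {"offset": [0.005, 0.001, 0.002], "delta_rot": [0, 0, 0], "claw": 1}
    - {"offset": [0.007, 0.001, 0.002], "delta_rot": [0, 0, 0], "claw": 1}
    - {"offset": [0.009, 0.001, 0.002], "delta_rot": [0, 0, 0], "claw": 1}
    - {"offset": [0.01, 0.001, 0.002], "delta_rot": [0, 0, 0], "claw": 1}
    - {"offset": [0.01, 0.001, 0.002], "delta_rot": [0, 0, 0], "claw": 1}
    - {"offset": [0.01, 0.001, 0.002], "delta_rot": [0, 0, 0], "claw": 1}
    - {"offset": [0.01, 0.001, 0.002], "delta_rot": [0, 0, 0], "claw": 1}

```text
t: 13.25
position: [0.571, 0.2672, 0.156]
orientation: [1.94, 2.171, 0.346]
ft_force: [-4.2, -0.1, 8.2]
grip_width: 0.0125
gripper_force: 51.8
```

Request:
step_arm:
  series:
    - {"offset": [0, 0, 0.002], "delta_rot": [0, 0, 0], "claw": 1}
    - {"offset": [0, 0, 0.004], "delta_rot": [0, 0, 0], "claw": 1}
    - {"offset": [0, 0, 0.005], "delta_rot": [0, 0, 0], "claw": 1}
    - {"offset": [0, 0, 0.005], "delta_rot": [0, 0, 0], "claw": 1}
    - {"offset": [0, 0, 0.005], "delta_rot": [0, 0, 0], "claw": 1}
    - {"offset": [0, 0, 0.005], "delta_rot": [0, 0, 0], "claw": 1}
    - {"offset": [0, 0, 0.005], "delta_rot": [0, 0, 0], "claw": 1}
    - {"offset": [0, 0, 0.005], "delta_rot": [0, 0, 0], "claw": 1}
    - {"offset": [0, 0, 0.005], "delta_rot": [0, 0, 0], "claw": 1}
    - {"offset": [0, 0, 0.005], "delta_rot": [0, 0, 0], "claw": 1}

```text
t: 14.25
position: [0.571, 0.2668, 0.1564]
orientation: [1.94, 2.171, 0.345]
ft_force: [0.1, 0.5, -3.5]
grip_width: 0.0126
gripper_force: 50.0
```

```bash
python3 - <<'E'
from h import *
s=state();print(s['t'],s['position'],s['ft_force'],s['wrist_torque']);delta(target(18,0,0),toolR(YAW,18))
c,W=cam('side');P=W.reshape(-1,3);I=c['img'].reshape(-1,3).astype(int)
p=s['position'];n,y,z=axes(YAW,18)
m=(I[:,0]-I[:,2]>45)&(I[:,0]>1.5*I[:,2])&np.isfinite(P[:,0]);Q=P[m];q=(Q-p)@np.c_[n,y,z]
k=(abs(q[:,1])<.07)&(q[:,2]>-.16)&(q[:,2]<.05)&(abs(q[:,0])<.04);q=q[k];Q=Q[k]
# +y side edge: fit its centre line -> lean
e=q[q[:,1]>.052];a=np.polyfit(e[:,2],e[:,0],1);print(len(e),'lean',18+np.degrees(np.arctan(-a[0])),a)
for lo in np.arange(-.16,.05,.03):
    b=e[(e[:,2]>lo)&(e[:,2]<lo+.03)]
    if len(b):print(lo.round(2),len(b),b[:,0].min().round(4),b[:,0].max().round(4))
ux=axes(YAW,0)[0];lo=Q[Q[:,2]<.03];print('foot front x to rail',((lo-WALL)@ux).max()-.005-GAP,'zmin',Q[:,2].min())
E
```

```text
14.25 [0.57095233 0.26676423 0.15640206] [ 0.07456624  0.4801422  -3.48046991] [-0.07119345  0.44195381  0.02167296]
offset [ 0.0039 -0.0005 -0.0056] rot [-0.      0.0009  0.0006]
109 lean 17.304055714674874 [ 0.01214712 -0.00109166]
-0.16 4 -0.0052 0.0035
-0.13 4 -0.0081 0.0036
-0.1 7 -0.0078 0.0039
-0.07 11 -0.0076 0.0039
-0.04 27 -0.008 0.0058
-0.01 29 -0.008 0.0058
0.02 27 -0.0071 0.0065
foot front x to rail -0.007635056522072317 zmin 0.008994202955571774
```

Request:
step_arm:
  series:
    - {"offset": [0.001, 0, 0], "delta_rot": [0, 0, 0], "claw": 1}
    - {"offset": [0.002, 0, 0], "delta_rot": [0, 0, 0], "claw": 1}
    - {"offset": [0.004, 0, 0], "delta_rot": [0, 0, 0], "claw": 1}
    - {"offset": [0.005, 0.001, 0], "delta_rot": [0, 0, 0], "claw": 1}
    - {"offset": [0.007, 0.001, 0], "delta_rot": [0, 0, 0], "claw": 1}
    - {"offset": [0.008, 0.001, 0], "delta_rot": [0, 0, 0], "claw": 1}
    - {"offset": [0.01, 0.001, 0], "delta_rot": [0, 0, 0], "claw": 1}
    - {"offset": [0.01, 0.001, 0], "delta_rot": [0, 0, 0], "claw": 1}
    - {"offset": [0.01, 0.001, 0], "delta_rot": [0, 0, 0], "claw": 1}
    - {"offset": [0.01, 0.001, 0], "delta_rot": [0, 0, 0], "claw": 1}

```text
t: 15.3
position: [0.5739, 0.2671, 0.1565]
orientation: [1.94, 2.171, 0.345]
ft_force: [-0.8, -0.2, -2.5]
grip_width: 0.0126
gripper_force: 50.0
```

Request:
step_arm:
  series:
    - {"offset": [0.001, 0, 0], "delta_rot": [0, 0, 0], "claw": 1}
    - {"offset": [0.003, 0, 0], "delta_rot": [0, 0, 0], "claw": 1}
    - {"offset": [0.005, 0.001, 0], "delta_rot": [0, 0, 0], "claw": 1}
    - {"offset": [0.007, 0.001, 0], "delta_rot": [0, 0, 0], "claw": 1}
    - {"offset": [0.008, 0.001, 0], "delta_rot": [0, 0, 0], "claw": 1}
    - {"offset": [0.01, 0.001, 0], "delta_rot": [0, 0, 0], "claw": 1}
    - {"offset": [0.01, 0.001, 0], "delta_rot": [0, 0, 0], "claw": 1}
    - {"offset": [0.01, 0.001, 0], "delta_rot": [0, 0, 0], "claw": 1}
    - {"offset": [0.01, 0.001, 0], "delta_rot": [0, 0, 0], "claw": 1}
    - {"offset": [0.01, 0.001, 0], "delta_rot": [0, 0, 0], "claw": 1}

```text
t: 16.3
position: [0.5767, 0.2674, 0.1564]
orientation: [1.94, 2.171, 0.345]
ft_force: [-1.2, -0.2, -0.8]
grip_width: 0.0125
gripper_force: 50.1
```

Request:
step_arm:
  series:
    - {"offset": [0.001, 0, 0], "delta_rot": [0, 0, 0], "claw": 1}
    - {"offset": [0.003, 0, 0], "delta_rot": [0, 0, 0], "claw": 1}
    - {"offset": [0.005, 0.001, 0], "delta_rot": [0, 0, 0], "claw": 1}
    - {"offset": [0.007, 0.001, 0], "delta_rot": [0, 0, 0], "claw": 1}
    - {"offset": [0.008, 0.001, 0], "delta_rot": [0, 0, 0], "claw": 1}
    - {"offset": [0.01, 0.001, 0], "delta_rot": [0, 0, 0], "claw": 1}
    - {"offset": [0.01, 0.001, 0], "delta_rot": [0, 0, 0], "claw": 1}
    - {"offset": [0.01, 0.001, 0], "delta_rot": [0, 0, 0], "claw": 1}
    - {"offset": [0.01, 0.001, 0], "delta_rot": [0, 0, 0], "claw": 1}
    - {"offset": [0.01, 0.001, 0], "delta_rot": [0, 0, 0], "claw": 1}

```text
t: 17.3
position: [0.5798, 0.2677, 0.1565]
orientation: [1.94, 2.171, 0.345]
ft_force: [-5.0, -0.1, 1.3]
grip_width: 0.0126
gripper_force: 51.1
```

```bash
python3 - <<'E'
from h import *
s=state();print(s['t'],s['position'],s['ft_force'],s['wrist_torque'])
c,W=cam('side');cv2.imwrite('pics/s3.png',cv2.resize(c['img'][230:370,150:290],None,fx=4,fy=4,interpolation=cv2.INTER_CUBIC)[...,::-1])
E
```

```text
17.3 [0.57983186 0.26771997 0.15651906] [-5.02761297 -0.05154031  1.32422311] [-0.1836789   1.6196317  -0.08133746]
```

View pics/s3.png

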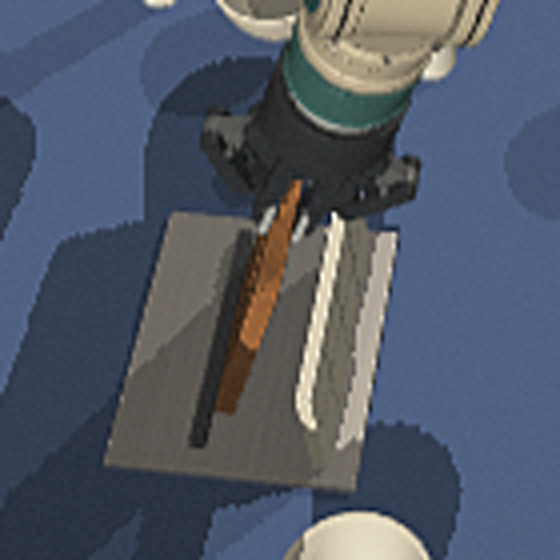

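The foot is next to the rail at about (220,405), and Fx and the torque have jumped. I'll press a little more to confirm.

Request:
step_arm:
  series:
    - {"offset": [0.001, 0, 0], "delta_rot": [0, 0, 0], "claw": 1}
    - {"offset": [0.002, 0, 0], "delta_rot": [0, 0, 0], "claw": 1}
    - {"offset": [0.003, 0, 0], "delta_rot": [0, 0, 0], "claw": 1}
    - {"offset": [0.004, 0, 0], "delta_rot": [0, 0, 0], "claw": 1}
    - {"offset": [0.005, 0.001, 0], "delta_rot": [0, 0, 0], "claw": 1}
    - {"offset": [0.005, 0.001, 0], "delta_rot": [0, 0, 0], "claw": 1}
    - {"offset": [0.005, 0.001, 0], "delta_rot": [0, 0, 0], "claw": 1}
    - {"offset": [0.005, 0.001, 0], "delta_rot": [0, 0, 0], "claw": 1}
    - {"offset": [0.005, 0.001, 0], "delta_rot": [0, 0, 0], "claw": 1}
    - {"offset": [0.005, 0.001, 0], "delta_rot": [0, 0, 0], "claw": 1}

```text
t: 18.35
position: [0.5815, 0.268, 0.1569]
orientation: [1.94, 2.171, 0.345]
ft_force: [-5.9, -0.3, 3.6]
grip_width: 0.0126
gripper_force: 52.1
```

```bash
python3 - <<'E'
from h import *
s=state();print(s['t'],s['position'],s['ft_force'],s['wrist_torque'])
p=s['position'];R=Ro.from_rotvec(s['orientation'])
zt=-R.as_matrix()[:,2];print('tool lean',np.degrees(np.arcsin(np.hypot(*zt[:2]))),'yaw',np.degrees(np.arctan2(-zt[1],-zt[0])))
# rotate about front foot corner (from held geometry) to larger lean; board lean taken = tool lean
n,y,z=axes(YAW,18);piv=p-z*.152+n*.007
for dl in(3,5,7,9,10,11,12,13):
    D=Ro.from_rotvec(-np.radians(dl)*y);q=piv+D.apply(p-piv)
    # keep low back corner on floor: front corner height = 14 sin(lean)
    q[2]+=.014*(np.sin(np.radians(18+dl))-np.sin(np.radians(18)))
    print(dl,((q-p)/.3).round(4),(D.as_rotvec()/np.radians(60)).round(4))
E
```

```text
18.35 [0.58150173 0.26797287 0.15686765] [-5.86167985 -0.27661793  3.58600995] [-0.28006597  1.87805686 -0.03257657]
tool lean 18.07035044975743 yaw 6.39622115743795
3 [-0.0244 -0.0028 -0.0077] [ 0.0056 -0.0497 -0.    ]
5 [-0.0404 -0.0046 -0.0136] [ 0.0094 -0.0828 -0.    ]
7 [-0.0562 -0.0063 -0.02  ] [ 0.0131 -0.1159 -0.    ]
9 [-0.0716 -0.0081 -0.027 ] [ 0.0169 -0.1491 -0.    ]
10 [-0.0792 -0.009  -0.0308] [ 0.0187 -0.1656 -0.    ]
11 [-0.0867 -0.0098 -0.0346] [ 0.0206 -0.1822 -0.    ]
12 [-0.0942 -0.0106 -0.0386] [ 0.0225 -0.1987 -0.    ]
13 [-0.1015 -0.0115 -0.0428] [ 0.0243 -0.2153 -0.    ]
```

```bash
python3 - <<'E'
from h import *
s=state();c,W=cam('side');P=W.reshape(-1,3);I=c['img'].reshape(-1,3).astype(int)
ux,uy,_=axes(YAW,0);X=(P-WALL)@ux-.005;Y=(P-WALL)@uy;Z=P[:,2]-.008
k=np.isfinite(X)&(abs(Y)<.08)
r=k&(Z>.009)&(Z<.015)&(X>.06)&(X<.1)&(I[:,0]-I[:,2]<30);print('rail x',np.percentile(X[r],[2,50,98]).round(4),r.sum())
w=k&(I[:,0]>1.4*I[:,2])&(I[:,0]-I[:,2]>25)&(X>0)&(X<.1)
e=w&(Y>.052)&(Z<.15)
for lo in np.arange(0,.15,.02):
    b=e&(Z>=lo)&(Z<lo+.02)
    if b.any():print(lo.round(2),b.sum(),'x',X[b].min().round(4),X[b].max().round(4))
a=np.polyfit(Z[e],X[e],1);print('edge lean',np.degrees(np.arctan(-a[0])),'x at floor',a[1],'Ymax',Y[w].max(), 'wall x',np.percentile(X[k&(Z>.1)&(Z<.114)&(abs(X+.005)<.012)],[2,98]))
E
```

```text
rail x [0.0735 0.0783 0.0836] 171
0.0 11 x 0.0578 0.0703
0.02 17 x 0.0517 0.0678
0.04 17 x 0.0461 0.0615
0.06 15 x 0.041 0.0569
0.08 19 x 0.0364 0.0503
0.1 21 x 0.0314 0.0459
0.12 22 x 0.0232 0.0404
0.14 6 x 0.022 0.0346
edge lean 15.007062537689468 x at floor 0.06747555299575404 Ymax 0.05601833232643959 wall x [-0.01008409 -0.00014596]
```

```bash
python3 - <<'E'
from h import *
for L in(16,18,20,22,24,26,27.5,28.5):
    print(L,end=' ');delta(target(L,.0005,.0005),toolR(YAW,L+2))
E
```

```text
16 offset [-0.013  -0.0026 -0.0012] rot [-0.0001  0.0012  0.0005]
18 offset [-0.0296 -0.0045 -0.0056] rot [ 0.0037 -0.0319  0.0005]
20 offset [-0.0459 -0.0063 -0.0106] rot [ 0.0074 -0.065   0.0005]
22 offset [-0.062  -0.0081 -0.0162] rot [ 0.0111 -0.0982  0.0005]
24 offset [-0.0779 -0.0099 -0.0223] rot [ 0.0149 -0.1313  0.0005]
26 offset [-0.0935 -0.0117 -0.0291] rot [ 0.0186 -0.1644  0.0005]
27.5 offset [-0.105  -0.013  -0.0345] rot [ 0.0214 -0.1892  0.0005]
28.5 offset [-0.1126 -0.0138 -0.0383] rot [ 0.0233 -0.2058  0.0005]
```

Request:
step_arm:
  series:
    - {"offset": [-0.008, -0.001, -0.001], "delta_rot": [0, -0.003, 0], "claw": 1}
    - {"offset": [-0.016, -0.002, -0.003], "delta_rot": [0.002, -0.017, 0], "claw": 1}
    - {"offset": [-0.026, -0.003, -0.005], "delta_rot": [0.004, -0.032, 0], "claw": 1}
    - {"offset": [-0.034, -0.004, -0.007], "delta_rot": [0.006, -0.048, 0], "claw": 1}
    - {"offset": [-0.043, -0.005, -0.01], "delta_rot": [0.007, -0.065, 0], "claw": 1}
    - {"offset": [-0.051, -0.006, -0.012], "delta_rot": [0.009, -0.082, 0], "claw": 1}
    - {"offset": [-0.059, -0.007, -0.015], "delta_rot": [0.011, -0.098, 0], "claw": 1}
    - {"offset": [-0.067, -0.008, -0.018], "delta_rot": [0.013, -0.115, 0], "claw": 1}
    - {"offset": [-0.075, -0.009, -0.021], "delta_rot": [0.015, -0.131, 0], "claw": 1}
    - {"offset": [-0.075, -0.009, -0.021], "delta_rot": [0.015, -0.131, 0], "claw": 1}

```text
t: 19.4
position: [0.5579, 0.2652, 0.1496]
orientation: [1.866, 2.088, 0.482]
ft_force: [-1.6, -0.2, -1.8]
grip_width: 0.0123
gripper_force: 50.1
```

```bash
cat > edge.py <<'E'
from h import *
s=state();print(s['t'],s['position'],s['ft_force'],s['wrist_torque'],s['grip_width'])
c,W=cam('side');P=W.reshape(-1,3);I=c['img'].reshape(-1,3).astype(int)
ux,uy,_=axes(YAW,0);X=(P-WALL)@ux-.005;Y=(P-WALL)@uy;Z=P[:,2]-.008
w=np.isfinite(X)&(abs(Y)<.08)&(I[:,0]>1.4*I[:,2])&(I[:,0]-I[:,2]>25)&(X>-.06)&(X<.1)
e=w&(Y>.05)&(Z<.18)
a=np.polyfit(Z[e],X[e],1);print('edge lean',np.degrees(np.arctan(-a[0])),'x at floor',a[1],'Ymax',Y[w].max(),'Zmin',Z[w].min())
for L in(25,26,27,28,29,30):
    print(L,end=' ');delta(target(L,.0005,.0005),toolR(YAW,L+1))
E
python3 edge.py
```

```text
19.4 [0.55790236 0.26517761 0.14959665] [-1.55856307 -0.18123351 -1.81232687] [-0.1212651   1.18753349  0.03846429] 0.012328019650722593
edge lean 24.418846860689246 x at floor 0.06944854405299239 Ymax 0.05589089097949829 Zmin -0.0030863965802978054
25 offset [-0.0092 -0.0018 -0.0028] rot [-0.0002 -0.0003  0.0003]
26 offset [-0.0169 -0.0027 -0.0062] rot [ 0.0017 -0.0169  0.0003]
27 offset [-0.0246 -0.0035 -0.0098] rot [ 0.0036 -0.0334  0.0003]
28 offset [-0.0322 -0.0044 -0.0135] rot [ 0.0054 -0.05    0.0003]
29 offset [-0.0398 -0.0052 -0.0174] rot [ 0.0073 -0.0666  0.0003]
30 offset [-0.0472 -0.0061 -0.0214] rot [ 0.0092 -0.0831  0.0003]
```

Request:
step_arm:
  series:
    - {"offset": [-0.004, -0.001, -0.001], "delta_rot": [0, -0.001, 0], "claw": 1}
    - {"offset": [-0.009, -0.002, -0.003], "delta_rot": [0.001, -0.009, 0], "claw": 1}
    - {"offset": [-0.014, -0.002, -0.006], "delta_rot": [0.002, -0.017, 0], "claw": 1}
    - {"offset": [-0.018, -0.003, -0.008], "delta_rot": [0.003, -0.025, 0], "claw": 1}
    - {"offset": [-0.022, -0.003, -0.01], "delta_rot": [0.004, -0.033, 0], "claw": 1}
    - {"offset": [-0.026, -0.004, -0.012], "delta_rot": [0.005, -0.042, 0], "claw": 1}
    - {"offset": [-0.03, -0.004, -0.0135], "delta_rot": [0.005, -0.05, 0], "claw": 1}
    - {"offset": [-0.034, -0.005, -0.0155], "delta_rot": [0.006, -0.058, 0], "claw": 1}
    - {"offset": [-0.034, -0.005, -0.0155], "delta_rot": [0.006, -0.058, 0], "claw": 1}
    - {"offset": [-0.034, -0.005, -0.0155], "delta_rot": [0.006, -0.058, 0], "claw": 1}

```text
t: 20.45
position: [0.5489, 0.2638, 0.1458]
orientation: [1.831, 2.049, 0.539]
ft_force: [-1.5, -1.2, -1.9]
grip_width: 0.0128
gripper_force: 50.0
```

```bash
python3 edge.py
```

```text
20.45 [0.54887724 0.26381273 0.14575898] [-1.52213394 -1.20585417 -1.94695227] [-0.14785886  1.0441071  -0.00817972] 0.012783442867420527
edge lean 28.237987074575532 x at floor 0.07056257728656942 Ymax 0.055688017923064694 Zmin -0.0026877470991436697
25 offset [0.0227 0.003  0.0115] rot [-0.0063  0.0578  0.0006]
26 offset [0.015  0.0022 0.008 ] rot [-0.0044  0.0413  0.0006]
27 offset [0.0073 0.0013 0.0045] rot [-0.0025  0.0247  0.0006]
28 offset [-0.0003  0.0004  0.0007] rot [-0.0007  0.0081  0.0006]
29 offset [-0.0079 -0.0004 -0.0031] rot [ 0.0012 -0.0084  0.0006]
30 offset [-0.0153 -0.0013 -0.0071] rot [ 0.0031 -0.025   0.0006]
```

Request:
step_arm:
  series:
    - {"offset": [-0.002, 0, -0.001], "delta_rot": [0, -0.003, 0], "claw": 1}
    - {"offset": [-0.004, 0, -0.002], "delta_rot": [0.001, -0.006, 0], "claw": 1}
    - {"offset": [-0.006, 0, -0.003], "delta_rot": [0.001, -0.009, 0], "claw": 1}
    - {"offset": [-0.008, -0.001, -0.004], "delta_rot": [0.002, -0.012, 0], "claw": 1}
    - {"offset": [-0.01, -0.001, -0.005], "delta_rot": [0.002, -0.015, 0], "claw": 1}
    - {"offset": [-0.012, -0.001, -0.007], "delta_rot": [0.002, -0.018, 0], "claw": 1}
    - {"offset": [-0.012, -0.001, -0.008], "delta_rot": [0.002, -0.018, 0], "claw": 1}
    - {"offset": [-0.012, -0.001, -0.008], "delta_rot": [0.002, -0.018, 0], "claw": 1}
    - {"offset": [-0.012, -0.001, -0.008], "delta_rot": [0.002, -0.018, 0], "claw": 1}
    - {"offset": [-0.012, -0.001, -0.008], "delta_rot": [0.002, -0.018, 0], "claw": 1}

```text
t: 21.5
position: [0.5467, 0.2637, 0.1447]
orientation: [1.82, 2.035, 0.559]
ft_force: [5.6, -1.5, 1.8]
grip_width: 0.0124
gripper_force: 50.1
```

```bash
python3 edge.py
```

```text
21.5 [0.54667338 0.26374844 0.14468765] [ 5.5642853  -1.52914391  1.75170463] [-0.22807542 -0.3458824  -0.13640839] 0.0124325765602605
edge lean 29.34095289474274 x at floor 0.07101071637969218 Ymax 0.056158331722562606 Zmin -0.0030172080254361076
25 offset [0.0303 0.0034 0.0151] rot [-0.0088  0.0786  0.0011]
26 offset [0.0225 0.0025 0.0116] rot [-0.0069  0.062   0.0011]
27 offset [0.0148 0.0016 0.008 ] rot [-0.0051  0.0455  0.0011]
28 offset [0.0072 0.0008 0.0043] rot [-0.0032  0.0289  0.0011]
29 offset [-0.0003 -0.0001  0.0004] rot [-0.0014  0.0123  0.0011]
30 offset [-0.0078 -0.0009 -0.0036] rot [ 0.0005 -0.0042  0.0011]
```

Request:
step_arm:
  series:
    - {"offset": [0.001, 0, -0.001], "delta_rot": [0, 0, 0], "claw": 1}
    - {"offset": [0.002, 0, -0.002], "delta_rot": [0, 0, 0], "claw": 1}
    - {"offset": [0.002, 0, -0.003], "delta_rot": [0, 0, 0], "claw": 1}
    - {"offset": [0.003, 0, -0.004], "delta_rot": [0, 0, 0], "claw": 1}
    - {"offset": [0.003, 0, -0.004], "delta_rot": [0, 0, 0], "claw": 1}
    - {"offset": [0.003, 0, -0.004], "delta_rot": [0, 0, 0], "claw": 1}
    - {"offset": [0.003, 0, -0.004], "delta_rot": [0, 0, 0], "claw": 1}
    - {"offset": [0.003, 0, -0.004], "delta_rot": [0, 0, 0], "claw": 1}
    - {"offset": [0.003, 0, -0.004], "delta_rot": [0, 0, 0], "claw": 1}
    - {"offset": [0.003, 0, -0.004], "delta_rot": [0, 0, 0], "claw": 1}
  grip_force: 25

```text
t: 22.55
position: [0.5471, 0.2642, 0.1443]
orientation: [1.819, 2.036, 0.56]
ft_force: [-1.8, -1.7, 9.4]
grip_width: 0.0123
gripper_force: 51.5
```

Request:
step_arm:
  series:
    - {"offset": [-0.001, 0, 0.001], "delta_rot": [0, 0, 0], "claw": 1}
    - {"offset": [-0.001, 0, 0.002], "delta_rot": [0, 0, 0], "claw": 1}
    - {"offset": [-0.001, 0, 0.002], "delta_rot": [0, 0, 0], "claw": 0.65}
    - {"offset": [-0.001, 0, 0.002], "delta_rot": [0, 0, 0], "claw": 0.6}
    - {"offset": [-0.001, 0, 0.002], "delta_rot": [0, 0, 0], "claw": 0.5}
    - {"offset": [-0.001, 0, 0.002], "delta_rot": [0, 0, 0], "claw": 0.4}
    - {"offset": [-0.001, 0, 0.002], "delta_rot": [0, 0, 0], "claw": 0.3}
    - {"offset": [-0.001, 0, 0.002], "delta_rot": [0, 0, 0], "claw": 0.2}
    - {"offset": [-0.001, 0, 0.002], "delta_rot": [0, 0, 0], "claw": 0.2}
    - {"offset": [-0.001, 0, 0.002], "delta_rot": [0, 0, 0], "claw": 0.2}

```text
t: 23.55
position: [0.5454, 0.2634, 0.1421]
orientation: [1.821, 2.038, 0.555]
ft_force: [-0.6, 0.2, 0.1]
grip_width: 0.0342
gripper_force: 0.0
```

```bash
python3 edge.py; python3 -c "
from h import *
print(axes(YAW,30)[2]*.1/.3)"
```

```text
23.55 [0.54538771 0.26341099 0.1421168 ] [-0.60931887  0.23325236  0.07144077] [-0.1141156   0.46173972  0.04019338] 0.034190206097242576
edge lean 28.941543786434828 x at floor 0.07043139568683261 Ymax 0.055609889251356966 Zmin -0.0032240530843608292
25 offset [0.0342 0.0042 0.0231] rot [-0.0081  0.075   0.0004]
26 offset [0.0264 0.0033 0.0196] rot [-0.0063  0.0584  0.0004]
27 offset [0.0187 0.0025 0.0161] rot [-0.0044  0.0418  0.0004]
28 offset [0.0111 0.0016 0.0123] rot [-0.0025  0.0253  0.0004]
29 offset [0.0036 0.0008 0.0085] rot [-0.0006  0.0087  0.0004]
30 offset [-0.0038 -0.0001  0.0045] rot [ 0.0012 -0.0078  0.0004]
[-0.16561171 -0.01872269  0.28867513]
```

Request:
step_arm:
  series:
    - {"offset": [-0.005, -0.001, 0.009], "delta_rot": [0, 0, 0], "claw": 0.2}
    - {"offset": [-0.017, -0.002, 0.03], "delta_rot": [0, 0, 0], "claw": 0.2}
    - {"offset": [-0.033, -0.004, 0.058], "delta_rot": [0, 0, 0], "claw": 0.2}
    - {"offset": [-0.054, -0.006, 0.094], "delta_rot": [0, 0, 0], "claw": 0.2}
    - {"offset": [-0.075, -0.008, 0.131], "delta_rot": [0, 0, 0], "claw": 0.2}
    - {"offset": [-0.1, -0.011, 0.174], "delta_rot": [0, 0, 0], "claw": 0.2}
    - {"offset": [-0.13, -0.015, 0.227], "delta_rot": [0, 0, 0], "claw": 0.2}
    - {"offset": [-0.165, -0.019, 0.288], "delta_rot": [0, 0, 0], "claw": 0.2}
    - {"offset": [-0.2, -0.023, 0.349], "delta_rot": [0, 0, 0], "claw": 0.2}
    - {"offset": [-0.23, -0.026, 0.4], "delta_rot": [0, 0, 0], "claw": 0.2}

```text
t: 24.6
position: [0.4762, 0.2558, 0.2651]
orientation: [1.82, 2.036, 0.559]
ft_force: [-0.2, 1.5, -0.0]
grip_width: 0.0342
gripper_force: 0.0
```

```bash
python3 edge.py | head -2; python3 - <<'E'
from h import *
ims=[]
c,W=cam('side');ims.append(c['img'][130:370,120:320]);
P=W.reshape(-1,3);I=c['img'].reshape(-1,3).astype(int);ux,uy,_=axes(YAW,0)
L=np.c_[(P-WALL)@ux-.005,(P-WALL)@uy,P[:,2]-.008]
q=L[np.isfinite(L[:,0])&(I[:,0]>1.4*I[:,2])&(I[:,0]-I[:,2]>25)&(abs(L[:,1])<.09)&(abs(L[:,0])<.1)&(L[:,2]>.01)&(L[:,2]<.19)]
n=np.array([np.cos(np.radians(29)),0,np.sin(np.radians(29))]);d=q@n;f=q[(d>np.percentile(d,60)-.006)]
A=np.c_[np.ones(len(f)),f[:,1:]];k=np.linalg.lstsq(A,f[:,0],rcond=None)[0]
print('n',len(f),'lean',np.degrees(np.arctan(-k[2])),'rel yaw',np.degrees(-np.arctan(k[1])),'Y',f[:,1].min(),f[:,1].max(),'Ztop',q[:,2].max())
c,W=cam('top');ims.append(c['img'][110:350,120:400])
cv2.imwrite('pics/end.png',np.hstack([cv2.resize(i,None,fx=1.65,fy=1.65,interpolation=cv2.INTER_CUBIC) for i in ims])[...,::-1])
E
```

```text
24.6 [0.47616491 0.25581029 0.26507118] [-0.24902182  1.45773282 -0.00542737] [-0.05409371  0.41365477 -0.01408094] 0.034159471564168375
edge lean 28.857112929812356 x at floor 0.07035694914612778 Ymax 0.05577329686711217 Zmin -0.003752331718954456
n 985 lean 29.569179200582074 rel yaw 0.5711790109522166 Y -0.05564885206975329 0.0556062095212919 Ztop 0.1802422152969343
```

View pics/end.png

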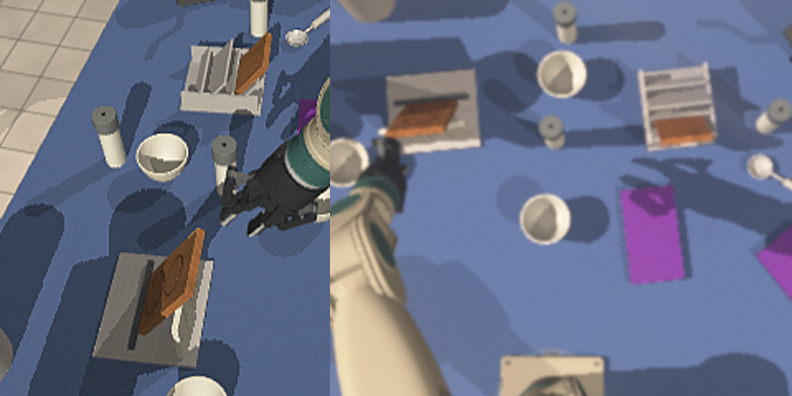

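The board leans on the wall, wells out, centred, at 29° lean, with its foot at the rail. In the side view it is at about (170,280). The small board is still in the caddy, the other objects look undisturbed, and the arm is clear.

```bash
python3 -c "
from bench import ctrl
print(ctrl.close_job())"
```

```text
the job is handed in; nothing more can be done
None
```

The cupping board is leaning on the tiled wall, wells out, centred and square to within about 0.6°, with its foot on the tray against the stop rail. I felt it meet the rail before laying it back and letting go, and I handed the job in at about 25 s.

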